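Pack the home-visit blood collection tray

TASK

Pack the white tray for a home visit from the things scattered on the desk: put the swab carton, the roll of tape, the dropper bottle and the hand stamp each into the moulded insert made for it, bottom down and flat on the floor of its recess. Set them down rather than dropping them, and leave the label roll and the vial, which belong to the desk, where they are.

Things in the scene. Friction and masses are not known exactly. Their poses are not given: they have to be found in the camera images.
- swab_carton: Closed carton of swabs, blue and white, 106 (x) x 63 (y) x 52 (z) mm, 56 to 112 g, lying flat on its largest face at any yaw: the one among the scattered things, not the like carton behind the drawer cabinet. Origin: centre of its underside; x along its length, z up. Grasp across the 63 mm.
- tape_roll: Roll of tape lying flat, beige, 60 mm across and 19 mm high, with a wide open core: the smaller, flatter roll with the thin ring. Origin: centre of its underside, z up. The core counts as filled for the fingers; grasp it across the outside.
- dropper_bottle: Small white bottle with a pointed dropper cap, standing: 60 mm high, round body 24 mm across up to 40 mm, above it the narrower cap 16 mm across. Origin: centre of its underside, z up.
- stamp: Wooden hand stamp standing on its foot, 70 mm high. Foot 27 (x) x 46 (y) mm, up to 15 mm high; a neck 18 mm across; a turned round knob 26 mm across from 36 to 70 mm above the underside, to grasp by. Origin: centre of its underside; y along the foot's length, z up.
- carton_insert: Large insert with a rectangular recess, for the swab carton. Grey block 88 (x) x 128 (y) x 24 (z) mm; recess 78 (x) x 118 (y) mm, central, 14 mm deep, floor 10 mm above the origin; the carton's length goes along the insert's y, either way. Origin: centre of its underside, 5 mm above the table; z up; axes of all inserts parallel. Fixed in the white tray, rim 32 mm above the table.
- tape_insert: Large insert with a round recess, for the roll of tape. Grey block 88 (x) x 128 (y) x 24 (z) mm; round recess 76 mm across, central, 6 mm deep, floor 18 mm above the origin: the roll stands 13 mm proud, so hold its upper part. Origin: centre of its underside, 5 mm above the table; z up; axes of all inserts parallel. Fixed in the white tray, rim 32 mm above the table.
- bottle_insert: Small insert with a round well, for the dropper bottle. Grey block 88 (x) x 62 (y) x 24 (z) mm; well 40 mm across, central, 14 mm deep, floor 10 mm above the origin. Too narrow for the fingers: hold the bottle over 15 mm above its underside. Origin: centre of its underside, 5 mm above the table; z up; axes of all inserts parallel. Fixed in the white tray, rim 32 mm above the table.
- stamp_insert: Small insert with a rectangular slot, for the stamp's foot. Grey block 88 (x) x 62 (y) x 24 (z) mm; slot 64 (x) x 42 (y) mm, central, 14 mm deep, floor 10 mm above the origin; the foot's length goes along the insert's x, either way. Origin: centre of its underside, 5 mm above the table; z up; axes of all inserts parallel. Fixed in the white tray, rim 32 mm above the table.
- label_roll: Roll of labels lying flat, white, 68 mm across and 26 mm high, with a small core: the larger, thicker roll. It stays on the desk. Origin: centre of its underside, z up.
- vial: Small brown vial with a flat cap, standing, 22 mm across and 53 mm high. It stays on the desk. Origin: centre of its underside, z up.
Mind the look-alikes: they are no part of the job. What is shaped like the tape_roll but blue or purple is not meant.

How it is judged:
At the end, for the whole second after the job is handed in: Carton, tape roll, dropper bottle and stamp rest in their own inserts: within 13 mm of the insert centre along its x and y, underside within 4 mm of the recess floor, z axis within 0.12 rad of upright. Label roll and vial within 25 mm of where they stood (x of swab_carton in the frame of carton_insert between -0.013 and 0.013 m and y of swab_carton in the frame of carton_insert between -0.013 and 0.013 m and z of swab_carton in the frame of carton_insert between 0.006 and 0.014 m and angle between each of swab_carton, tape_roll, dropper_bottle, stamp's own z axis and vertical below 0.12 rad and linear speed of each of swab_carton, tape_roll, dropper_bottle, stamp below 0.02 m/s and x of tape_roll in the frame of tape_insert between -0.013 and 0.013 m and y of tape_roll in the frame of tape_insert between -0.013 and 0.013 m and z of tape_roll in the frame of tape_insert between 0.014 and 0.022 m and x of dropper_bottle in the frame of bottle_insert between -0.013 and 0.013 m and y of dropper_bottle in the frame of bottle_insert between -0.013 and 0.013 m and z of dropper_bottle in the frame of bottle_insert between 0.006 and 0.014 m and x of stamp in the frame of stamp_insert between -0.013 and 0.013 m and y of stamp in the frame of stamp_insert between -0.013 and 0.013 m and z of stamp in the frame of stamp_insert between 0.006 and 0.014 m and distance of each of label_roll, vial from where it was at the start of the episode below 0.025 m); the robot touches nothing.
It fails at once if a thing is let go more than 30 mm above the floor of its recess ((horizontal distance between swab_carton and carton_insert below 0.05 m and z of swab_carton in the frame of carton_insert above 0.04 m and contact force between swab_carton and the fingers below 0.02 N) or (horizontal distance between tape_roll and tape_insert below 0.05 m and z of tape_roll in the frame of tape_insert above 0.048 m and contact force between tape_roll and the fingers below 0.02 N) or (horizontal distance between dropper_bottle and bottle_insert below 0.05 m and z of dropper_bottle in the frame of bottle_insert above 0.04 m and contact force between dropper_bottle and the fingers below 0.02 N) or (horizontal distance between stamp and stamp_insert below 0.05 m and z of stamp in the frame of stamp_insert above 0.04 m and contact force between stamp and the fingers below 0.02 N)).
It fails at once if the label roll or the vial is carried off or pushed more than 40 mm (distance of any of label_roll, vial from where it was at the start of the episode above 0.04 m).
It also fails if it takes over 102 s, if anything falls off the work surface, if the arm or the gripper's body presses on something with over 40 N, if the wrist force passes 120 N, or if a joint passes its speed limit or range.

ROBOT

A 7-joint arm with a two-finger parallel gripper is mounted at the origin on a cart in front of the work surface, level with it; the furniture and walls round the work are solid. World frame = base frame: x ahead of the robot, y to its left, z up, the work surface at z = 0. Lengths are in m, angles in rad, forces in N, time in s.
With the tool pointing down it reaches from about 0.425 to 0.875 m from the base axis. Payload 8.4 kg.
Tool frame: the origin (TCP) lies midway between the tips of the shut fingers; the grasp point (between the pads) lies 19 mm behind it; z points along the fingers, y is the line along which they close (so a half turn about z gives the same grasp; the last joint's range is limited). The gripper opens to 87 mm and grips with 3 to 60 N. Pads are 19 mm wide; open, the fingers measure 117 mm over their backs; the gripper's body (75 mm by 190 mm) begins 51 mm behind the grasp point.
Start: joints at [1.161, 0.333, 0.04, 1.465, -0.013, 1.343, -0.059], TCP at [0.199, -0.619, 0.201] pointing down, gripper open.
Joint ranges: [-2.58, 2.58], [-0.38, 2.09], [-1.3, 1.39], [0.25, 2.4], [-1.5, 4.64], [0.08, 2.09], [-2.65, 2.65]. Speed limits (rad/s): [2.22, 2.22, 2.79, 2.79, 3.14, 3.14, 3.14].

INTERFACE

Orientations are given as a unit quaternion [x, y, z, w].
In Python, from rig import arm gives the robot as it stands.
- The arm moves only by the tool carry_out, never from a script. Its argument "series" is a list that holds one entry, the list of rows, each a list of 6 numbers: the shift along the tool's x, y, z normalised to -1 to 1, where 1 is 40 mm, then the turn, a rotation vector about the tool's x, y, z normalised to -1 to 1, where 1 is pi rad. A call has 1 to 12 rows; each row shifts and turns the commanded pose from where the row before left it, along the tool's axes as they then stand; what a row does not reach is not made up. A row lasts 1/10 s, in which the tool goes at most 50 mm and 8.59 degrees, less where a joint would pass 70% of its speed; a pose out of reach is approached as far as the arm can. A call with a number of a shift or a turn outside -1 to 1 is refused whole. A call with a gripper value outside its range is refused whole. "grip" is the opening, from 0 (shut) to 1 (fully open), set as the call begins (left out, the last holds). The fingers move at their own pace and stop on an object; the grip force is fixed at half the most. Time passes only in rows, so rows that do not move let the fingers close. It gives the time, the measured TCP pose, the force, the opening and the grip force at its end, in the units of the state.
- arm.get_obs(): the state, without advancing time (a new reading comes with each control period).
- arm.get_image(name): name is "side" or "top"; returns a dict with "pixels" (384x512x3 uint8, red, green, blue), "vfov" (degrees; the focal length in pixels is half the picture's height over the tangent of half this angle, whatever the lens; pixels are square), "cx", "cy" (the principal point, pixels), "k1" (the pictures are not rectified: a ray, as slopes to the right and down, at radius r is drawn at 1 + k1 r^2 times it, then the intrinsics apply), "position" and "orientation" of the camera in the world. Camera axes: x right, y up, looking along -z (the intrinsics and any distortion apply to the point x, -y, -z); pixel columns grow to the right and rows downward; lengths in m; the calibration is good to about 2 mm. A picture is of the moment at which its call begins. There is no depth.
- arm.close_job(): hands the job in; it is judged then, once.
Trained networks look in a picture, given as the dict that the camera call returned (one of the last four; its "shot" number tells which), for a name from the list of things; names that differ only in an ending like _2 or _b are one class to them, and where a whole thing is asked for, a point or a joint stands for the part that bears it (a point fixed in the world has none). Each returns a list of dicts, best first, with "score" (0 to 1); they miss things now and then, are a little off and sometimes report something else, mostly with a low value. They report only what shows in the picture. A call takes as long as a camera call. They do not tell look-alikes from the thing itself.
- arm.boxes_of(picture, name): "box" ([centre column, centre row, width, height] in pixels, round what is visible of it).
- arm.pinpoint(picture, name): "centre" ([column, row] in pixels: a listed point, or the origin of a listed thing).
The state is a dict: "time": time; "qpos": joint angles; "joint_velocities": joint speeds; "tau": joint torques, N m; "position": TCP position; "tool_rot": TCP orientation; "ft_force": force on the tool from outside, world axes, zero at the start; "wrist_torque": the same for the moment, N m; "opening": opening from 0.0 (shut) to 1.0 (fully open); "finger_force": force on a finger pad.
Only numpy, scipy, OpenCV 4.12 (cv2) and the standard library are available. Lean on these libraries where they do the work, as an engineer would, in place of code of your own. Each camera call takes 0.05 s, during which the arm holds its last target. There are 200 camera calls.

## Working session

There is one attempt and no reset: what is moved stays moved. The work goes in short steps, Python scripts to look and compute and a tool call to move; the robot and the scene stay as the last step left them, time stands still between calls to the robot, and variables do not carry over. Pictures are saved under pics/ and viewed, at most 14 in all, crops included, and the job is handed in when it is done.

Besides the shell and the picture viewer there is one more tool, called after "Call:" as a command line: name --argument value ..., lists and objects as JSON in quotes. carry_out: Moves the arm, as the interface text tells. Scaled input: -1 to 1 covers 40 mm each way for a shift and pi rad each way for a turn. Its arguments: {"type":"object","properties":{"series":{"type":"array"},"grip":{"type":"number"}},"required":["series"]}

```bash
ls; mkdir -p pics
cat > h.py <<'E'
import numpy as np, cv2
from scipy.spatial.transform import Rotation as R
from rig import arm
def ray(p,uv):
    h,w=p["pixels"].shape[:2]; f=h/2/np.tan(np.radians(p["vfov"])/2)
    d=(np.array(uv,float)-[p["cx"],p["cy"]])/f
    s=d.copy()
    for _ in range(30): s=d/(1+p["k1"]*(s@s))
    v=R.from_quat(p["orientation"]).apply([s[0],-s[1],-1.]); return np.array(p["position"]),v/np.linalg.norm(v)
def proj(p,X):
    h,w=p["pixels"].shape[:2]; f=h/2/np.tan(np.radians(p["vfov"])/2)
    c=R.from_quat(p["orientation"]).inv().apply(np.array(X)-p["position"])
    s=np.array([c[0],-c[1]])/-c[2]; return s*(1+p["k1"]*(s@s))*f+[p["cx"],p["cy"]]
def atz(p,uv,z):
    o,v=ray(p,uv); return o+v*(z-o[2])/v[2]
def tri(p1,a,p2,b):
    o1,v1=ray(p1,a);o2,v2=ray(p2,b)
    t=np.linalg.lstsq(np.c_[v1,-v2],o2-o1,rcond=None)[0]
    x1,x2=o1+v1*t[0],o2+v2*t[1]; return (x1+x2)/2,np.linalg.norm(x1-x2)
def save(p,n): cv2.imwrite("pics/"+n,p["pixels"][:,:,::-1])
E
cat > a.py <<'E'
from h import *
np.set_printoptions(precision=3,suppress=True)
o=arm.get_obs();print(o["time"],o["position"],o["tool_rot"])
T=arm.get_image("top");S=arm.get_image("side")
for p,n in((T,"top"),(S,"side")):
    cv2.imwrite(f"pics/{n}0.png",cv2.resize(p["pixels"][:,:,::-1],(800,600),interpolation=2)); print(n,p["vfov"],p["k1"],p["position"],R.from_quat(p["orientation"]).as_matrix().round(2).tolist())
for nm in "swab_carton tape_roll dropper_bottle stamp carton_insert tape_insert bottle_insert stamp_insert label_roll vial".split():
    a=arm.pinpoint(T,nm);b=arm.pinpoint(S,nm)
    print(nm)
    for q in a[:4]: print("  T",np.round(q["centre"]),round(q["score"],2),"z0:",atz(T,q["centre"],0)[:2])
    for q in b[:4]: print("  S",np.round(q["centre"]),round(q["score"],2),"z0:",atz(S,q["centre"],0)[:2])
    for q in a[:3]:
        for r in b[:3]:
            x,e=tri(T,q["centre"],S,r["centre"])
            if e<.012: print("  tri",x,round(e,4))
E
python3 a.py
```

```text
pics
0.0 [ 0.199 -0.618  0.2  ] [ 0.988  0.155 -0.    -0.001]
top 57.242879405628095 -0.06960576109057047 [ 0.264 -0.011  1.215] [[0.02, 0.98, -0.21], [-1.0, 0.02, 0.0], [0.01, 0.21, 0.98]]
side 49.75433459795792 -0.1099279535752062 [-0.013  0.953  0.664] [[-0.88, 0.24, -0.41], [-0.48, -0.43, 0.76], [0.01, 0.87, 0.5]]
swab_carton
  T [124. 203.] 0.79 z0: [0.465 0.441]
  T [198. 179.] 0.21 z0: [0.555 0.186]
  S [174. 308.] 0.95 z0: [0.457 0.443]
  tri [ 0.462  0.441 -0.003] 0.0064
tape_roll
  T [332. 197.] 0.63 z0: [ 0.499 -0.291]
  T [373. 168.] 0.46 z0: [ 0.605 -0.444]
  S [268. 166.] 0.66 z0: [ 0.612 -0.331]
  S [294. 175.] 0.64 z0: [ 0.492 -0.303]
  S [279. 158.] 0.53 z0: [ 0.605 -0.418]
  tri [ 0.493 -0.291  0.006] 0.0103
  tri [ 0.614 -0.448 -0.015] 0.0096
dropper_bottle
  T [153. 222.] 0.53 z0: [0.4   0.336]
  S [223. 290.] 0.73 z0: [0.393 0.337]
  S [266. 169.] 0.21 z0: [ 0.605 -0.301]
  tri [ 0.398  0.335 -0.003] 0.0057
stamp
  T [198. 177.] 0.58 z0: [0.563 0.184]
  T [251. 172.] 0.28 z0: [ 0.582 -0.003]
  S [196. 239.] 0.67 z0: [0.569 0.198]
  S [246. 253.] 0.35 z0: [0.415 0.184]
  tri [ 0.571  0.188 -0.009] 0.0115
carton_insert
  T [276. 168.] 0.59 z0: [ 0.598 -0.091]
  S [235. 190.] 0.95 z0: [ 0.62  -0.104]
  S [259. 208.] 0.15 z0: [ 0.495 -0.037]
tape_insert
  T [286. 188.] 0.6 z0: [ 0.528 -0.128]
  S [266. 193.] 0.85 z0: [ 0.52  -0.138]
  tri [ 0.522 -0.13   0.005] 0.0112
bottle_insert
  T [253. 171.] 0.97 z0: [ 0.587 -0.01 ]
  S [233. 204.] 0.58 z0: [ 0.577 -0.018]
stamp_insert
  T [260. 195.] 0.87 z0: [ 0.499 -0.035]
  S [258. 207.] 0.73 z0: [ 0.5   -0.041]
  tri [ 0.498 -0.035  0.004] 0.0015
label_roll
  T [194. 217.] 0.52 z0: [0.417 0.192]
  S [243. 252.] 0.63 z0: [0.424 0.186]
  tri [0.419 0.192 0.006] 0.0044
vial
  T [158. 183.] 0.63 z0: [0.537 0.327]
  S [182. 265.] 0.7 z0: [0.534 0.308]
  tri [0.53  0.321 0.012] 0.0107
```

View pics/top0.png

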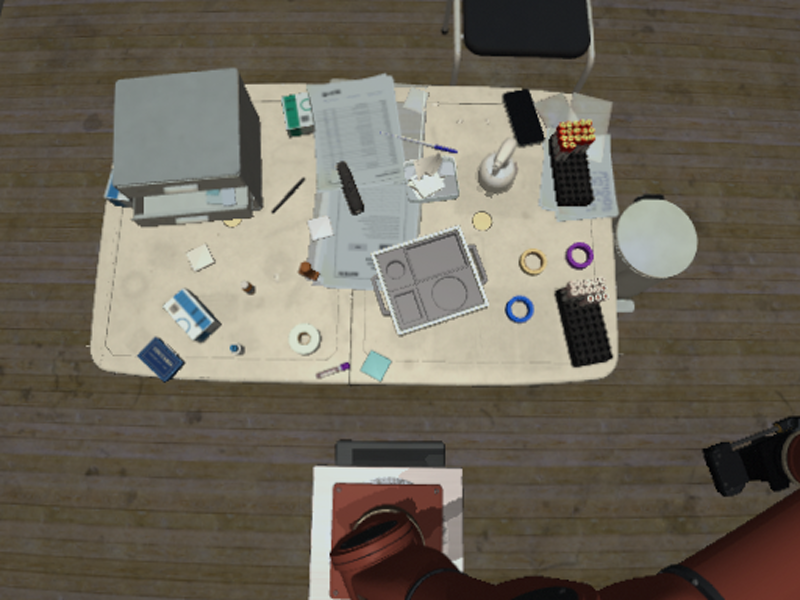

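View pics/side0.png

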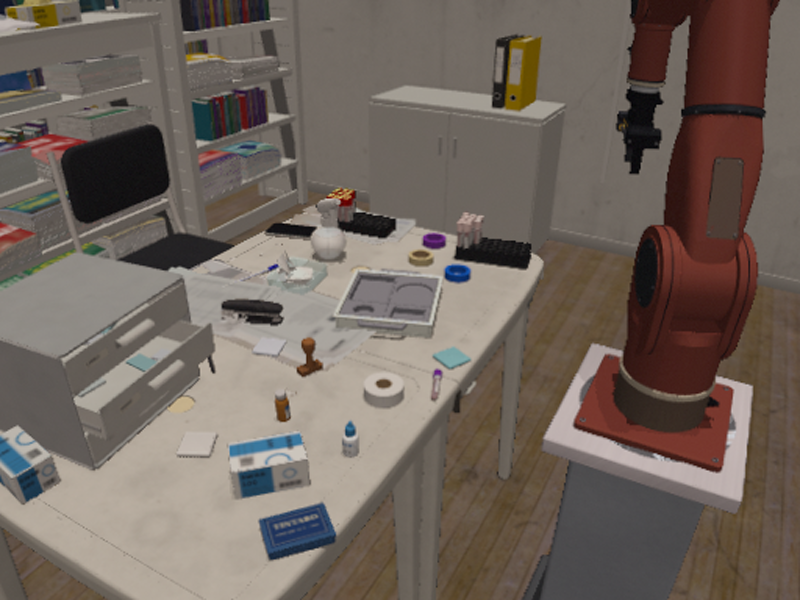

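Candidates in the top view, in native pixels:
- **Tape:** beige (340,167), blue (332,198), purple (371,163), label roll (195,217). I choose beige.
- **Carton:** (122,201) on the desk, and another behind the cabinet at (75,118). I choose the desk one.
- **Bottle:** white dropper (151,223), and the brown vial at (159,184). I choose the dropper.
- **Stamp:** (197,173). The dark stapler at (225,118) is not it.

Close crops next to check.

```bash
cat > b.py <<'E'
from h import *
T=arm.get_image("top");S=arm.get_image("side")
import pickle; pickle.dump((T,S),open("im0.pkl","wb"))
def crop(p,c0,r0,w,h,k,n):
    im=cv2.resize(p["pixels"][r0:r0+h,c0:c0+w,::-1],None,fx=k,fy=k,interpolation=cv2.INTER_CUBIC)
    for c in range(c0,c0+w,10):
        cv2.line(im,((c-c0)*k+k//2,0),((c-c0)*k+k//2,5 if c%20 else 10),(0,0,255),1)
        if c%20==0: cv2.putText(im,str(c),((c-c0)*k,20),0,.35,(0,0,255),1)
    for r in range(r0,r0+h,10):
        cv2.line(im,(0,(r-r0)*k+k//2),(5,(r-r0)*k+k//2),(0,0,255),1)
        if r%20==0: cv2.putText(im,str(r),(8,(r-r0)*k+k//2),0,.35,(0,0,255),1)
    cv2.imwrite("pics/"+n,im)
if __name__=="__main__":
    crop(T,230,140,130,80,6,"t_tray.png");crop(T,100,160,130,80,6,"t_things.png")
    crop(S,210,150,90,70,8,"s_tray.png");crop(S,140,205,130,110,5,"s_things.png")
E
python3 b.py
```

```text
(no output)
```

View pics/t_tray.png

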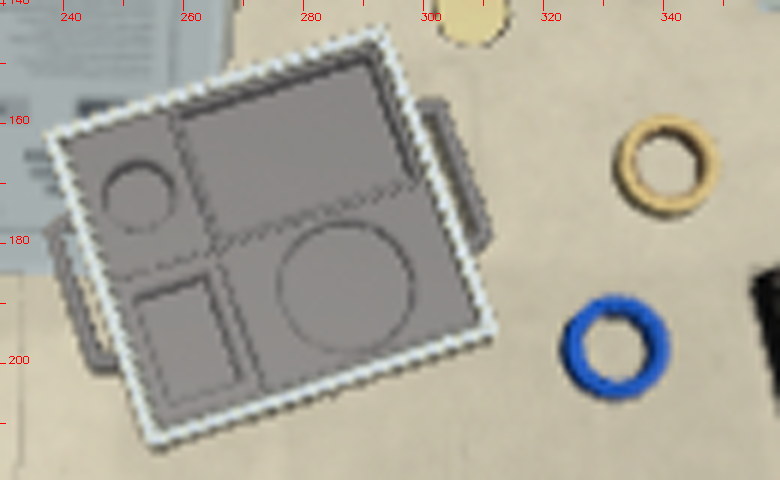

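View pics/t_things.png

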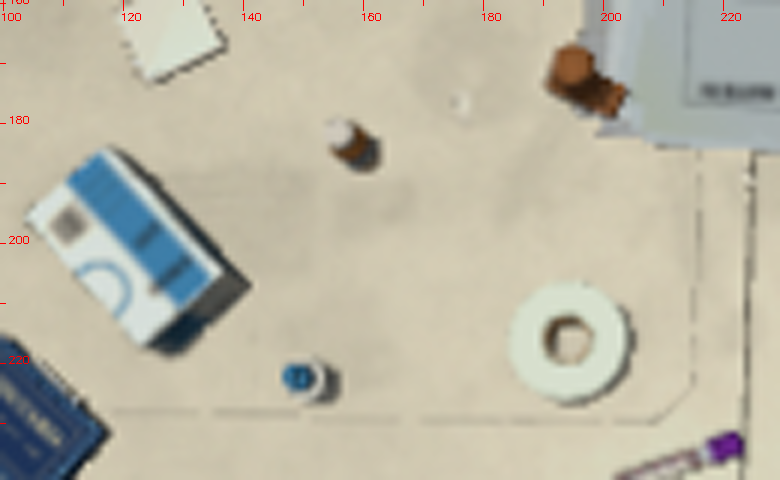

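View pics/s_tray.png

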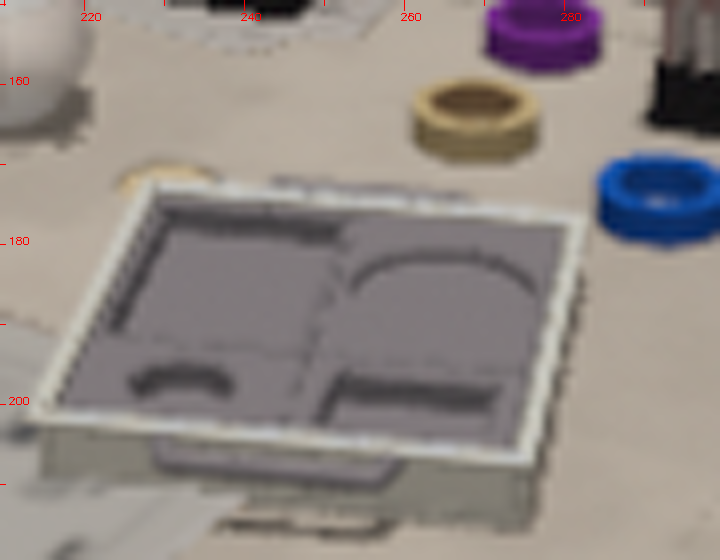

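View pics/s_things.png

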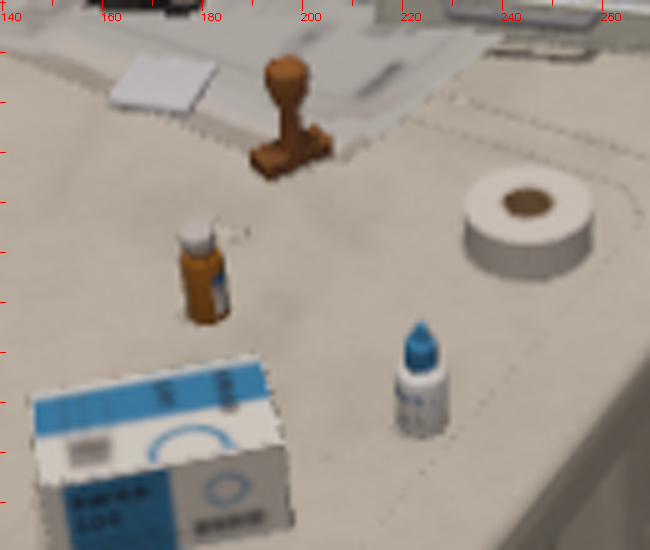

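```bash
cat > c.py <<'E'
from h import *
import pickle
from scipy.optimize import least_squares
np.set_printoptions(precision=4,suppress=True)
T,S=pickle.load(open("im0.pkl","rb"))
def n(c0,r0,k,pts): return (np.array(pts,float)+.5)/k-.5+[c0,r0]
tt=lambda *p:n(230,140,6,p); th=lambda *p:n(100,160,6,p); st=lambda *p:n(210,150,8,p); sh=lambda *p:n(140,205,5,p)
def rect(tc,sc,name,x0,dims=None):
    def cor(q):
        d=dims if dims else q[4:6]; c,s=np.cos(q[2]),np.sin(q[2])
        return [[q[0]+c*a*d[0]/2-s*b*d[1]/2,q[1]+s*a*d[0]/2+c*b*d[1]/2,q[3]] for a,b in((1,1),(1,-1),(-1,-1),(-1,1))]
    f=lambda q:np.concatenate([np.r_[proj(T,X)-t,proj(S,X)-s_] for X,t,s_ in zip(cor(q),tc,sc)])
    r=least_squares(f,x0); print(name,"x,y,yaw,z,dims",r.x,"rms px",np.sqrt(np.mean(r.fun**2)),np.round(r.fun,1)); return r.x
# tray corners order: (+x+y)=upper-left in T, (+x-y)=upper right,(-x-y) lower right,(-x+y) lower left
q=rect(tt((50,133),(382,28),(493,328),(150,440)),st((40,412),(150,182),(583,216),(530,460)),"tray",[.55,-.08,-.3,.03,.19,.2])
c,s=np.cos(q[2]),np.sin(q[2]); M=np.array([[c,-s],[s,c]])
for nm,a,b,z in(("carton",44,-31,.015),("tape",-44,-31,.023),("bottle",44,64,.015),("stamp",-44,64,.015)):
    p=q[:2]+M@np.array([a,b])/1e3; print(nm,p,"T,S px at rim",proj(T,[*p,.029]),proj(S,[*p,.029]))
print("tape circle T",atz(T,tt((346,288))[0],.029),"bottle circle T",atz(T,tt((139,195))[0],.029))
print("stamp slot T",atz(T,tt((187,340))[0],.029))
# carton: x axis along length; T corners: upper-left short end (105,148)-(28,215) ; other end (222,272)-(145,345)
rect(th((28,215),(105,148),(222,272),(145,345)),sh((287,440),(40,485),(33,402),(260,357))[[1,2,3,0]],"cartonA",[.47,.44,.8,.05,.106,.063])
rect(th((28,215),(105,148),(222,272),(145,345)),sh((40,485),(33,402),(260,357),(287,440)),"cartonB",[.47,.44,.8,.05,.106,.063])
print("tape",tri(T,tt((666,165))[0],S,st((477,107))[0]),atz(T,tt((666,165))[0],.017),atz(S,st((477,107))[0],.019))
print("bottle tip",tri(T,th((297,377))[0],S,sh((421,323))[0]),"S base",atz(S,sh((421,432))[0],0))
print("stamp top",tri(T,th((571,62))[0],S,sh((288,64))[0]))
a,b=sh((258,160),(323,135)); A,B=atz(S,a,.015),atz(S,b,.015); print("foot S",A,B,(A+B)/2,np.linalg.norm(A-B),np.degrees(np.arctan2(*(B-A)[1::-1])))
print("foot T end",atz(T,th((616,104))[0],.015),atz(T,th((551,84))[0],.015))
print("label",atz(T,th((571,343))[0],.022),"vial",atz(S,sh((207,318))[0],0))
E
python3 c.py
```

```text
tray x,y,yaw,z,dims [ 0.5535 -0.0853  0.3352  0.0325  0.189   0.2058] rms px 0.3918032460390898 [ 0.   0.6 -0.8  0.1  0.1  0.6 -0.3 -0.2  0.2  0.4 -0.3 -0.1  0.4  0.4
 -0.5 -0.3]
carton [ 0.6053 -0.1001] T,S px at rim [278.839  164.2776] [238.3546 183.6065]
tape [ 0.5222 -0.129 ] T,S px at rim [287.2118 187.6139] [264.6152 185.8084]
bottle [ 0.574  -0.0103] T,S px at rim [253.072  172.4987] [232.5643 197.4303]
stamp [ 0.4909 -0.0393] T,S px at rim [261.1283 196.0938] [260.4412 199.9042]
tape circle T [ 0.5223 -0.1291  0.029 ] bottle circle T [ 0.5755 -0.0092  0.029 ]
stamp slot T [ 0.4903 -0.038   0.029 ]
cartonA x,y,yaw,z,dims [0.4636 0.4372 0.8002 0.0511 0.1036 0.0567] rms px 0.30007615779598806 [ 0.2  0.2  0.5  0.2 -0.2 -0.1 -0.6 -0.5 -0.   0.4  0.2  0.1  0.2  0.
 -0.5 -0. ]
cartonB x,y,yaw,z,dims [0.4636 0.4372 0.8002 0.0511 0.1036 0.0567] rms px 0.30007615779598806 [ 0.2  0.2  0.5  0.2 -0.2 -0.1 -0.6 -0.5 -0.   0.4  0.2  0.1  0.2  0.
 -0.5 -0. ]
tape (array([ 0.6014, -0.3206,  0.0175]), np.float64(0.0019491302472756352)) [ 0.6024 -0.3204  0.017 ] [ 0.5989 -0.3176  0.019 ]
bottle tip (array([0.3914, 0.3315, 0.059 ]), np.float64(0.0022592276219389434)) S base [0.3897 0.3393 0.    ]
stamp top (array([0.5692, 0.1864, 0.0651]), np.float64(0.002583434521312094))
foot S [0.5736 0.2117 0.015 ] [0.5563 0.1739 0.015 ] [0.5649 0.1928 0.015 ] 0.041554919155624 -114.5829445291542
foot T end [0.5587 0.168  0.015 ] [0.5702 0.2068 0.015 ]
label [0.4167 0.1863 0.022 ] vial [0.5279 0.3209 0.    ]
```

Geometry checks out: tray rim z is 32 mm, carton top 51, bottle tip 59, roll top 17.5, and the insert centres agree with the pinpointed circles. The beige thin ring is confirmed in the close crop at (340.5,167). Starting with the tape.

Call:
carry_out --series '[[[0.98,-0.335,0,0,0,0],[0.98,-0.335,0,0,0,0],[0.98,-0.335,0,0,0,0],[0.98,-0.335,0,0,0,0],[0.98,-0.335,0,0,0,0],[0.98,-0.335,0,0,0,0],[0.98,-0.335,0,0,0,0],[0.98,-0.335,0,0,0,0],[0.98,-0.335,0,0,0,0],[0.98,-0.335,0,0,0,0],[0.98,-0.335,0,0,0,0],[0.98,-0.335,0,0,0,0]]]' --grip 1

```text
time: 2.4
position: [0.5986, -0.3209, 0.2015]
tool_rot: [0.988, 0.155, 0.0, 0.0]
ft_force: [0.5, -0.1, -0.3]
opening: 0.996
finger_force: 0.0
```

```bash
cat > to.py <<'E'
import sys
from h import *
# usage: to.py x y z phi  -> remaining shift (units, after-turn frame too) and turn
o=arm.get_obs(); P=np.array(o["position"]); q=R.from_quat(o["tool_rot"]); m=q.as_matrix()
ph=np.arctan2(m[1,0],m[0,0]); x,y,z,f=map(float,sys.argv[1:5])
d=np.array([x,y,z])-P; t=(ph-f+np.pi)%(2*np.pi)-np.pi
Rf=np.array([[np.cos(f),np.sin(f),0],[np.sin(f),-np.cos(f),0],[0,0,-1]])
print("t",round(o["time"],2),"pos",P.round(4),"phi",round(ph,4),"tilt",round(float(np.degrees(np.arccos(-m[2,2]))),2),"open",round(o["opening"],3),"ff",np.round(o["finger_force"],1),"q1,q7",np.round(o["qpos"],2)[[0,6]])
print("shift now-frame",np.round(m.T@d/.04,3),"| after-turn frame",np.round(Rf.T@d/.04,3),"| turn z",round(t/np.pi,4),"rows",round(abs(t)/.15,1))
E
python3 to.py .6014 -.3206 .1 .335
```

```text
t 2.4 pos [ 0.5986 -0.3209  0.2015] phi 0.3105 tilt 0.01 open 0.996 ff 0.0 q1,q7 [ 0.57 -0.89]
shift now-frame [0.068 0.014 2.537] | after-turn frame [0.067 0.016 2.537] | turn z -0.0078 rows 0.2
```

Call:
carry_out --series '[[[0.07,0.02,0.6,0,0,-0.008],[0,0,1,0,0,0],[0,0,1,0,0,0],[0,0,1,0,0,0],[0,0,0.6,0,0,0],[0,0,0.3,0,0,0],[0,0,0.2,0,0,0],[0,0,0,0,0,0],[0,0,0,0,0,0]]]'

```text
time: 3.3
position: [0.6013, -0.3222, 0.0149]
tool_rot: [0.986, 0.167, 0.001, 0.001]
ft_force: [-0.6, -0.1, 0.2]
opening: 1.003
finger_force: 0.0
```

```bash
python3 to.py .6014 -.3206 .0085 .335; python3 -c "
from b import *
crop(S,230,130,80,60,8,'s1.png')"
```

```text
t 3.3 pos [ 0.6013 -0.3222  0.0149] phi 0.3359 tilt 0.12 open 1.003 ff 0.0 q1,q7 [ 0.57 -0.89]
shift now-frame [ 0.016 -0.038  0.159] | after-turn frame [ 0.016 -0.037  0.159] | turn z 0.0003 rows 0.0
```

View pics/s1.png

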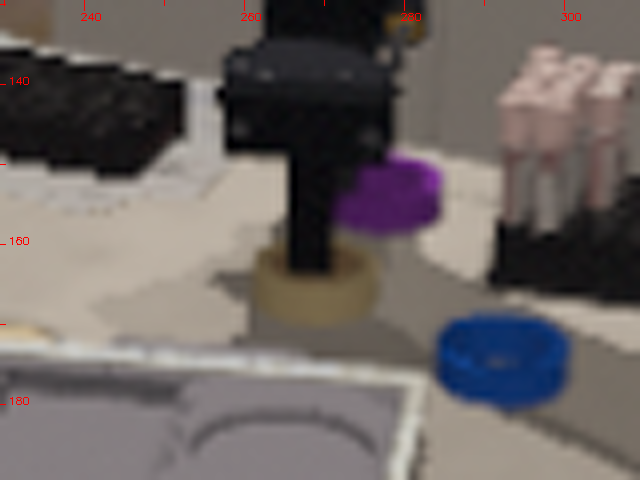

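Run:
```python
import pickle
from h import *
T,S=pickle.load(open("im0.pkl","rb"))
for X in([.6013,-.3222,.0149],[.587,-.281,.0149],[.615,-.363,.0149],[.6013,-.3222,.085]): print(X,proj(S,X),proj(T,X))
cv2.imwrite("pics/t1.png",cv2.resize(T["pixels"][140:200,300:380,::-1],None,fx=8,fy=8,interpolation=2))
```

```text
[0.6013, -0.3222, 0.0149] [269.12152225 163.35198506] [340.95766334 167.55816169]
[0.587, -0.281, 0.0149] [267.60200527 168.26478575] [329.5719241 171.2450694]
[0.615, -0.363, 0.0149] [270.66225239 158.74285144] [352.1422121  164.06174147]
[0.6013, -0.3222, 0.085] [269.66082135 145.94956821] [346.09742466 161.99679169]
```

View pics/t1.png

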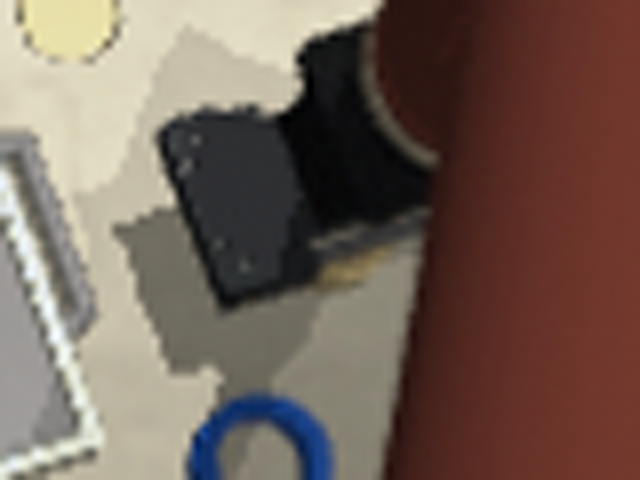

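Run:
```python
import pickle
from h import *
T,S=pickle.load(open("im0.pkl","rb"))
f=.311;y=np.array([np.sin(f),-np.cos(f),0]);P=np.array([.199,-.618,.2])
for s in(-.0585,-.0435,0,.0435,.0585): print(s,proj(S,P+s*y),proj(T,P+s*y))
im=cv2.imread("pics/side0.png")[60:190,590:690]; im2=cv2.imread("pics/top0.png")[400:510,690:800]
cv2.imwrite("pics/g0.png",np.hstack([cv2.resize(im,(400,520)),cv2.resize(im2,(390,520))]))
print(S["pixels"][158:174:1,268])
```

```text
-0.0585 [403.906764   117.22752219] [444.35732414 294.15160028]
-0.0435 [403.35276786 115.9469013 ] [449.00142724 292.45963001]
0 [401.7970743  112.35693462] [462.32879432 287.57125261]
0.0435 [400.31306125 108.94084645] [475.44090862 282.7127935 ]
0.0585 [399.81707808 107.80096615] [479.91100697 281.0449991 ]
[[ 13  12  15]
 [ 14  11  14]
 [ 11  13  14]
 [ 11  11  12]
 [ 14  13  16]
 [ 21  18  19]
 [ 61  50  36]
 [102  85  61]
 [117 101  71]
 [118 102  73]
 [118 102  73]
 [117 101  73]
 [110  96  75]
 [ 99  91  84]
 [ 99  91  83]
 [ 98  91  84]]
```

View pics/g0.png

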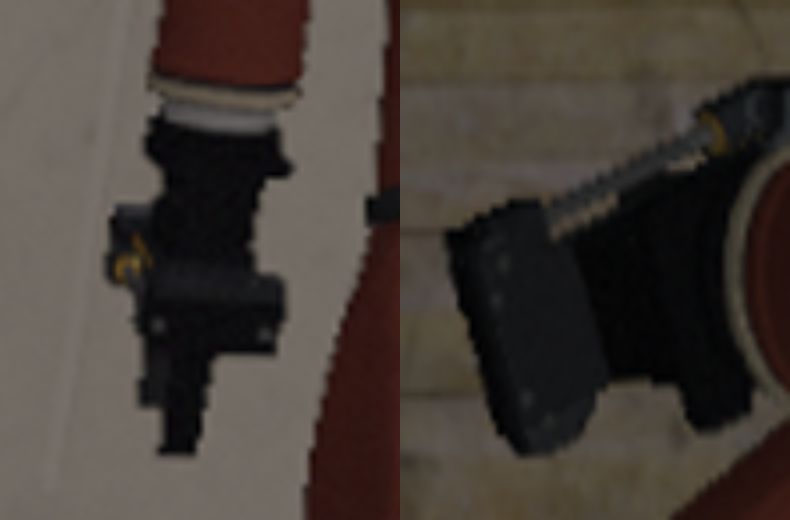

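The side view shows the fingertip about 5 px higher than an open near finger should be. I'll raise the gripper and compare open with shut before trusting it.

Call:
carry_out --series '[[[0,0,-1,0,0,0],[0,0,-1,0,0,0],[0,0,-0.5,0,0,0],[0,0,0,0,0,0],[0,0,0,0,0,0]]]'

```text
time: 3.9
position: [0.6007, -0.322, 0.1144]
tool_rot: [0.986, 0.167, 0.001, 0.001]
ft_force: [0.1, -0.1, 0.1]
opening: 0.998
finger_force: 0.0
```

Run:
```python
from h import *
import pickle
S=arm.get_image("side");pickle.dump(S,open("so.pkl","wb"));o=arm.get_obs();print(o["position"],o["opening"])
```

```text
[ 0.60010503 -0.32173352  0.11314556] 0.9976469015374606
```

Call:
carry_out --series '[[[0,0,0,0,0,0],[0,0,0,0,0,0],[0,0,0,0,0,0],[0,0,0,0,0,0],[0,0,0,0,0,0],[0,0,0,0,0,0]]]' --grip 0.2

```text
time: 4.55
position: [0.6003, -0.3218, 0.1133]
tool_rot: [0.986, 0.167, -0.0, -0.0]
ft_force: [0.4, -0.0, 0.8]
opening: 0.542
finger_force: 0.0
```

Run:
```python
from h import *
import pickle
A=pickle.load(open("so.pkl","rb"));B=arm.get_image("side");o=arm.get_obs();print(o["position"],o["opening"])
P=o["position"];f=.336;y=np.array([np.sin(f),-np.cos(f),0])
for s in(-.0435,-.009,0,.009,.0435): print(s,proj(B,P+s*y))
c=lambda p:cv2.resize(cv2.convertScaleAbs(p["pixels"][105:175,245:295,::-1],alpha=2),None,fx=8,fy=8,interpolation=2)
cv2.imwrite("pics/g1.png",np.hstack([c(A),c(B)])[:, :800])
```

```text
[ 0.60038394 -0.32182839  0.11335075] 0.49485341320243115
-0.0435 [268.55014036 143.19749404]
-0.009 [269.75722715 139.67427796]
0 [270.06412479 138.77853066]
0.009 [270.36781303 137.89215802]
0.0435 [271.50309044 134.57869646]
```

View pics/g1.png

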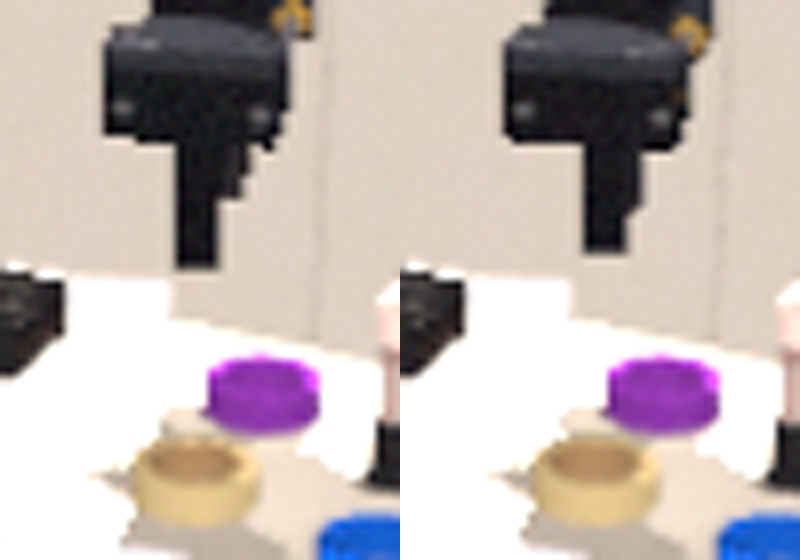

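Call:
carry_out --series '[[[0,0,0,0,0,0],[0,0,0,0,0,0],[0,0,0,0,0,0],[0,0,0,0,0,0],[0,0,0,0,0,0],[0,0,0,0,0,0],[0,0,0,0,0,0]]]' --grip 0

```text
time: 5.3
position: [0.6004, -0.3218, 0.1134]
tool_rot: [0.986, 0.167, 0.0, -0.0]
ft_force: [-0.1, 0.5, -0.5]
opening: 0.01
finger_force: 0.0
```

```bash
cat > tip.py <<'E'
from h import *
import sys
def tip(p,c0,c1,r0,r1):
    d=(p["pixels"][r0:r1,c0:c1].max(2)<45).astype(np.uint8)
    n,l,s,_=cv2.connectedComponentsWithStats(d); k=1+np.argmax(s[1:,4]); ys,xs=np.nonzero(l==k)
    m=ys.max(); return xs[ys>=m-2].mean()+c0,m+r0+.5
B=arm.get_image("side");o=arm.get_obs();P=np.array(o["position"]);print(o["time"],P,o["opening"])
a=proj(B,P).round().astype(int)
print("pred TCP",proj(B,P),"seen tip",tip(B,a[0]-25,a[0]+25,a[1]-40,a[1]+30),"dz=+.02",proj(B,P+[0,0,.02]),"dy=-.04",proj(B,P+[0,-.04,0]))
E
python3 tip.py
```

```text
5.35 [ 0.60039696 -0.32177919  0.11337656] 0.007523692875051345
pred TCP [270.0551093  138.77550896] seen tip (np.float64(270.5), np.float64(134.5)) dz=+.02 [270.2149404  133.58463169] dy=-.04 [274.84018366 135.35678424]
```

Call:
carry_out --series '[[[0.75,0,0.3,0,0,0],[0.75,0,0.5,0,0,0],[0,0,1,0,0,0],[0,0,0.6,0,0,0],[0,0,0,0,0,0],[0,0,0.1,0,0,0],[0,0,0.1,0,0,0],[0,0,0,0,0,0]]]'

```text
time: 6.15
position: [0.6576, -0.3024, 0.0106]
tool_rot: [0.986, 0.167, 0.001, 0.0]
ft_force: [-0.6, -0.5, -0.3]
opening: 0.005
finger_force: 0.0
```

```bash
python3 tip.py; python3 to.py .657 -.302 0 .335
```

```text
6.2 [ 0.65756059 -0.30242058  0.0106369 ] 0.004771858041851708
pred TCP [253.3888683  163.19954271] seen tip (np.float64(254.0), np.float64(158.5)) dz=+.02 [253.4432104  158.33974815] dy=-.04 [258.33072313 159.41551184]
t 6.2 pos [ 0.6576 -0.3024  0.0106] phi 0.3356 tilt 0.1 open 0.005 ff 0.0 q1,q7 [ 0.51 -0.95]
shift now-frame [-0.01  -0.015  0.266] | after-turn frame [-0.01  -0.015  0.266] | turn z 0.0002 rows 0.0
```

Call:
carry_out --series '[[[0,0,0.1,0,0,0],[0,0,0.075,0,0,0],[0,0,0.05,0,0,0],[0,0,0.05,0,0,0],[0,0,0,0,0,0]]]'

```text
time: 6.7
position: [0.6567, -0.3019, -0.0021]
tool_rot: [0.986, 0.167, -0.0, -0.0]
ft_force: [-0.2, -0.4, 0.2]
opening: 0.005
finger_force: 0.0
```

Call:
carry_out --series '[[[0,0,0.075,0,0,0],[0,0,0.075,0,0,0],[0,0,0.075,0,0,0],[0,0,0,0,0,0]]]'

```text
time: 7.1
position: [0.6566, -0.3018, -0.0114]
tool_rot: [0.986, 0.167, -0.0, -0.0]
ft_force: [-0.3, -0.0, 0.1]
opening: 0.005
finger_force: 0.0
```

Call:
carry_out --series '[[[0,0,0.05,0,0,0],[0,0,0.05,0,0,0],[0,0,0,0,0,0]]]'

```text
time: 7.4
position: [0.6568, -0.3019, -0.015]
tool_rot: [0.986, 0.167, -0.0, -0.0]
ft_force: [-0.3, 0.2, -0.9]
opening: 0.007
finger_force: 0.0
```

Call:
carry_out --series '[[[0,0,0.04,0,0,0],[0,0,0.04,0,0,0],[0,0,0,0,0,0]]]'

```text
time: 7.7
position: [0.6569, -0.3019, -0.0181]
tool_rot: [0.986, 0.167, -0.0, -0.0]
ft_force: [0.2, 0.1, -0.7]
opening: 0.005
finger_force: 0.0
```

Call:
carry_out --series '[[[0,0,0.03,0,0,0],[0,0,0.03,0,0,0],[0,0,0,0,0,0]]]'

```text
time: 8.0
position: [0.6569, -0.302, -0.0205]
tool_rot: [0.986, 0.167, -0.0, -0.0]
ft_force: [-0.6, 0.4, 0.2]
opening: 0.003
finger_force: 0.0
```

Call:
carry_out --series '[[[0,0,0.03,0,0,0],[0,0,0.03,0,0,0],[0,0,0,0,0,0]]]'

```text
time: 8.3
position: [0.6571, -0.302, -0.0206]
tool_rot: [0.986, 0.167, 0.0, 0.0]
ft_force: [-6.8, 2.7, 15.0]
opening: 0.008
finger_force: 7.4
```

```bash
python3 tip.py
```

```text
8.35 [ 0.65705228 -0.30200368 -0.02064276] 0.006611518755993527
pred TCP [253.37052911 170.75377063] seen tip (np.float64(254.0), np.float64(166.5)) dz=+.02 [253.42436213 165.98349919] dy=-.04 [258.26836129 166.85730407]
```

The shut fingers touch the desk at reported z = -0.0206, so the real tips sit 20.5 mm above the reported TCP, and the camera agrees. From here, reported z = wanted tip z − 0.0205.

Call:
carry_out --series '[[[0,0,-0.5,0,0,0],[0,0,-1,0,0,0],[-0.5,0,0,0,0,0],[-0.5,0,0,0,0,0],[-0.47,-0.02,0,0,0,0],[0,0,0,0,0,0],[0,0,0,0,0,0],[0,0,0,0,0,0],[0,0,0,0,0,0],[0,0,0,0,0,0],[0,0,0,0,0,0],[0,0,0,0,0,0]]]' --grip 1

```text
time: 9.55
position: [0.6014, -0.3205, 0.0373]
tool_rot: [0.986, 0.167, -0.0, -0.0]
ft_force: [-0.2, -1.1, -0.4]
opening: 0.971
finger_force: 0.0
```

```bash
python3 to.py .6014 -.3206 -.012 .335
```

```text
t 9.55 pos [ 0.6014 -0.3205  0.0373] phi 0.3361 tilt 0.01 open 0.971 ff 0.0 q1,q7 [ 0.57 -0.89]
shift now-frame [-0.     0.003  1.231] | after-turn frame [-0.     0.002  1.231] | turn z 0.0003 rows 0.0
```

Call:
carry_out --series '[[[0,0,0.5,0,0,0],[0,0,0.5,0,0,0],[0,0,0.23,0,0,0],[0,0,0,0,0,0]]]'

```text
time: 9.95
position: [0.6002, -0.3201, -0.0134]
tool_rot: [0.986, 0.167, -0.001, -0.001]
ft_force: [-0.7, -0.7, -0.1]
opening: 0.999
finger_force: 0.0
```

Call:
carry_out --series '[[[0,0,0,0,0,0],[0,0,0,0,0,0],[0,0,0,0,0,0],[0,0,0,0,0,0],[0,0,0,0,0,0],[0,0,0,0,0,0],[0,0,0,0,0,0]]]' --grip 0.4

```text
time: 10.65
position: [0.6015, -0.3208, -0.0113]
tool_rot: [0.986, 0.167, 0.0, 0.0]
ft_force: [-1.0, 0.1, 4.8]
opening: 0.668
finger_force: 30.0
```

Call:
carry_out --series '[[[0,0,-0.5,0,0,0],[0,0,-0.9,0,0,0],[0,0,-0.6,0,0,0],[0,0,0,0,0,0]]]'

```text
time: 11.05
position: [0.6035, -0.3216, 0.0723]
tool_rot: [0.986, 0.167, 0.002, 0.002]
ft_force: [0.8, -0.8, -0.3]
opening: 0.663
finger_force: 30.0
```

```bash
python3 to.py .5222 -.129 .0687 .335
```

```text
t 11.05 pos [ 0.6035 -0.3216  0.0723] phi 0.3358 tilt 0.35 open 0.663 ff 30.0 q1,q7 [ 0.57 -0.88]
shift now-frame [-0.331 -5.216  0.066] | after-turn frame [-0.335 -5.215  0.09 ] | turn z 0.0003 rows 0.0
```

Call:
carry_out --series '[[[-0.05,-0.6,0,0,0,0],[-0.05,-0.9,0,0,0,0],[-0.05,-1,0,0,0,0],[-0.05,-1,0,0,0,0],[-0.05,-1,0,0,0,0],[-0.04,-0.47,0,0,0,0],[0,-0.2,0,0,0,0],[0,0,0,0,0,0],[0,0,0,0,0,0],[0,0,0,0,0,0]]]'

```text
time: 12.05
position: [0.5225, -0.1309, 0.068]
tool_rot: [0.986, 0.166, -0.0, 0.0]
ft_force: [-0.2, -0.3, -0.4]
opening: 0.66
finger_force: 30.0
```

```bash
python3 to.py .5222 -.129 .0125 .335
```

```text
t 12.05 pos [ 0.5225 -0.1309  0.068 ] phi 0.3337 tilt 0.01 open 0.66 ff 30.0 q1,q7 [ 0.42 -1.14]
shift now-frame [ 0.01  -0.047  1.387] | after-turn frame [ 0.01  -0.047  1.387] | turn z -0.0004 rows 0.0
```

Call:
carry_out --series '[[[0.01,-0.05,0.4,0,0,0],[0,0,0.4,0,0,0],[0,0,0.3,0,0,0],[0,0,0.15,0,0,0],[0,0,0.1,0,0,0],[0,0,0.04,0,0,0],[0,0,0,0,0,0],[0,0,0,0,0,0]]]'

```text
time: 12.85
position: [0.5222, -0.1273, 0.0131]
tool_rot: [0.986, 0.167, 0.0, 0.0]
ft_force: [0.2, 0.8, -0.1]
opening: 0.666
finger_force: 30.0
```

Call:
carry_out --series '[[[0,0,0.03,0,0,0],[0,0,0,0,0,0],[0,0,0,0,0,0]]]'

```text
time: 13.15
position: [0.5221, -0.1272, 0.0116]
tool_rot: [0.986, 0.167, 0.0, 0.0]
ft_force: [-0.3, -0.5, 1.2]
opening: 0.66
finger_force: 30.0
```

Call:
carry_out --series '[[[0,0,0,0,0,0],[0,0,0,0,0,0],[0,0,0,0,0,0],[0,0,-0.3,0,0,0],[0,0,-1,0,0,0],[0,0,-1,0,0,0],[0,0,-1,0,0,0],[0,0,0,0,0,0]]]' --grip 0.9

```text
time: 13.95
position: [0.5253, -0.1277, 0.1501]
tool_rot: [0.986, 0.167, 0.005, 0.002]
ft_force: [0.1, -0.0, 0.3]
opening: 0.899
finger_force: 0.0
```

```bash
python3 to.py .567 .188 .1175 1.22
```

```text
t 13.95 pos [ 0.5253 -0.1277  0.1501] phi 0.336 tilt 0.56 open 0.899 ff 0.0 q1,q7 [ 0.43 -1.12]
shift now-frame [ 3.58  -7.11   0.808] | after-turn frame [ 7.769 -1.732  0.816] | turn z -0.2814 rows 5.9
```

Call:
carry_out --series '[[[0.456,-0.885,0,0,0,0],[0.456,-0.885,0,0,0,0],[0.456,-0.885,0,0,0,0],[0.456,-0.885,0,0,0,0],[0.456,-0.885,0,0,0,0],[0.456,-0.885,0,0,0,0],[0.456,-0.885,0,0,0,0],[0.456,-0.885,0,0,0,0],[0,0,0,0,0,-0.047],[0,0,0,0,0,-0.047],[0,0,0,0,0,-0.047],[0,0,0,0,0,-0.047]]]'

```text
time: 15.15
position: [0.566, 0.1883, 0.1435]
tool_rot: [0.893, 0.45, -0.0, -0.0]
ft_force: [0.2, -0.0, -0.0]
opening: 0.907
finger_force: 0.0
```

Call:
carry_out --series '[[[0,0,0.5,0,0,-0.047],[0,0,0.4,0,0,-0.047],[0,0,0,0,0,0],[0,0,0,0,0,0],[0,0,0,0,0,0]]]' --grip 0.6

```text
time: 15.65
position: [0.5668, 0.1885, 0.1085]
tool_rot: [0.82, 0.572, 0.001, 0.0]
ft_force: [0.5, -0.7, 1.0]
opening: 0.616
finger_force: 0.0
```

```bash
python3 to.py .567 .188 .0175 1.22
python3 - <<'E'
from h import *
S=arm.get_image("side");cv2.imwrite("pics/s2.png",np.hstack([cv2.resize(S["pixels"][165:215,205:305,::-1],None,fx=4,fy=4,interpolation=2),cv2.resize(S["pixels"][190:240,150:250,::-1],None,fx=4,fy=4,interpolation=2)]))
E
```

```text
t 15.65 pos [0.5668 0.1885 0.1085] phi 1.2184 tilt 0.08 open 0.616 ff 0.0 q1,q7 [ 0.11 -0.92]
shift now-frame [-0.012  0.007  2.275] | after-turn frame [-0.01   0.009  2.275] | turn z -0.0005 rows 0.0
```

View pics/s2.png

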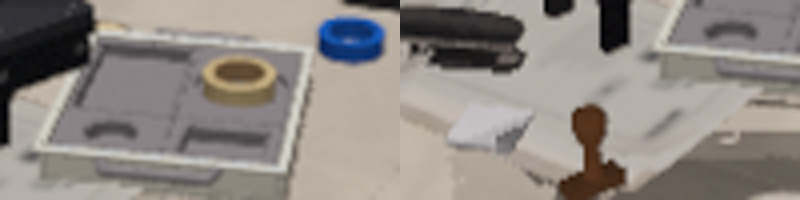

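The tape lies flat in its round recess, around (240,75) in the crop. Next is the stamp.

Call:
carry_out --series '[[[0,0,0.7,0,0,0],[0,0,0.8,0,0,0],[0,0,0.5,0,0,0],[0,0,0.25,0,0,0],[0,0,0,0,0,0]]]'

```text
time: 16.2
position: [0.5658, 0.1881, 0.0168]
tool_rot: [0.819, 0.573, -0.001, -0.0]
ft_force: [0.4, -0.5, 0.7]
opening: 0.599
finger_force: 0.0
```

Call:
carry_out --series '[[[0,0,0,0,0,0],[0,0,0,0,0,0],[0,0,0,0,0,0],[0,0,0,0,0,0],[0,0,0,0,0,0],[0,0,0,0,0,0],[0,0,0,0,0,0]]]' --grip 0

```text
time: 16.9
position: [0.5667, 0.1883, 0.0178]
tool_rot: [0.819, 0.574, 0.0, 0.0]
ft_force: [0.5, -1.5, 4.5]
opening: 0.264
finger_force: 30.0
```

Call:
carry_out --series '[[[0,0,-0.5,0,0,0],[0,0,-1,0,0,0],[0,0,-1,0,0,0.047],[0,0,0,0,0,0.047],[0,0,0,0,0,0.047],[0,0,0,0,0,0.047],[0,0,0,0,0,0.047],[0,0,0,0,0,0.047],[0,0,0,0,0,0],[0,0,0,0,0,0]]]'

```text
time: 17.9
position: [0.566, 0.1883, 0.1172]
tool_rot: [0.986, 0.169, -0.0, 0.0]
ft_force: [-0.0, 0.4, -0.9]
opening: 0.262
finger_force: 30.0
```

```bash
python3 to.py .4909 -.0393 .118 .335
```

```text
t 17.9 pos [0.566  0.1883 0.1172] phi 0.3406 tilt 0.03 open 0.262 ff 30.0 q1,q7 [ 0.01 -1.75]
shift now-frame [-3.671  4.737 -0.019] | after-turn frame [-3.644  4.757 -0.021] | turn z 0.0018 rows 0.0
```

Call:
carry_out --series '[[[-0.3,0.4,0,0,0,0],[-0.5,0.7,0,0,0,0],[-0.7,0.8,0,0,0,0],[-0.7,0.9,0,0,0,0],[-0.7,0.9,0,0,0,0],[-0.5,0.7,0,0,0,0],[-0.25,0.34,0.6,0,0,0],[0,0,0.6,0,0,0],[0,0,0,0,0,0],[0,0,0,0,0,0]]]'

```text
time: 18.9
position: [0.4909, -0.0384, 0.0696]
tool_rot: [0.986, 0.169, -0.0, -0.0]
ft_force: [1.0, 0.4, -1.5]
opening: 0.265
finger_force: 30.0
```

```bash
python3 to.py .4909 -.0393 .0328 .335
python3 - <<'E'
from h import *
S=arm.get_image("side");cv2.imwrite("pics/s3.png",cv2.resize(cv2.convertScaleAbs(S["pixels"][165:220,215:295,::-1],alpha=1.5),None,fx=8,fy=8,interpolation=2))
E
```

```text
t 18.9 pos [ 0.4909 -0.0384  0.0696] phi 0.3388 tilt 0.05 open 0.265 ff 30.0 q1,q7 [ 0.33 -1.3 ]
shift now-frame [-0.007  0.023  0.921] | after-turn frame [-0.007  0.022  0.921] | turn z 0.0012 rows 0.0
```

View pics/s3.png

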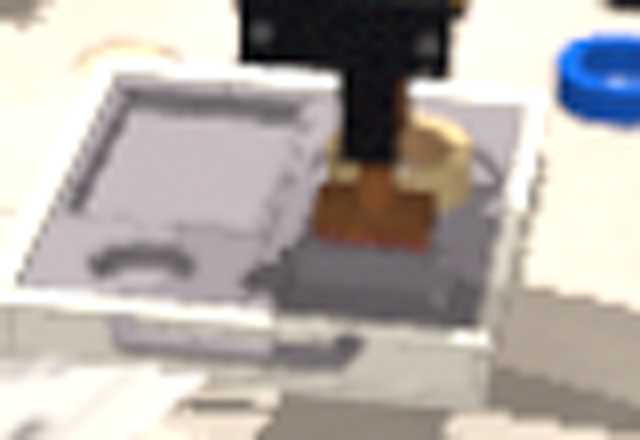

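The foot is parallel to the slot and centred over it, so I lower it.

Call:
carry_out --series '[[[0,0.02,0.3,0,0,0],[0,0,0.3,0,0,0],[0,0,0.2,0,0,0],[0,0,0.08,0,0,0],[0,0,0.02,0,0,0],[0,0,0,0,0,0]]]'

```text
time: 19.55
position: [0.4912, -0.0395, 0.0334]
tool_rot: [0.986, 0.167, -0.0, -0.0]
ft_force: [0.4, -0.1, -0.4]
opening: 0.263
finger_force: 30.0
```

Call:
carry_out --series '[[[0,0,0.03,0,0,0],[0,0,0,0,0,0]]]'

```text
time: 19.75
position: [0.4917, -0.0396, 0.0328]
tool_rot: [0.986, 0.167, 0.001, 0.0]
ft_force: [-0.8, -0.0, 3.6]
opening: 0.262
finger_force: 30.0
```

Call:
carry_out --series '[[[0,0,0,0,0,0],[0,0,0,0,0,0],[0,0,0,0,0,0],[0,0,0,0,0,0],[0,0,-0.4,0,0,0],[0,0,-1,0,0,0],[0,0,-1,0,0,0],[0,0,0,0,0,0]]]' --grip 0.55

```text
time: 20.55
position: [0.4945, -0.0396, 0.1333]
tool_rot: [0.986, 0.167, 0.004, 0.001]
ft_force: [0.1, -0.3, 0.9]
opening: 0.551
finger_force: 0.0
```

```bash
python3 to.py .392 .333 .1275 .80
```

```text
t 20.55 pos [ 0.4945 -0.0396  0.1333] phi 0.3359 tilt 0.48 open 0.551 ff 0.0 q1,q7 [ 0.34 -1.27]
shift now-frame [ 0.651 -9.639  0.117] | after-turn frame [ 4.898 -8.327  0.146] | turn z -0.1477 rows 3.1
```

Call:
carry_out --series '[[[0.072,-0.96,0,0,0,0],[0.072,-0.96,0,0,0,0],[0.072,-0.96,0,0,0,0],[0.072,-0.96,0,0,0,0],[0.072,-0.96,0,0,0,0],[0.072,-0.96,0,0,0,0],[0.072,-0.96,0,0,0,0],[0.072,-0.96,0,0,0,0],[0.072,-0.96,0,0,0,0],[0.072,-0.96,0,0,0,0]]]'

```text
time: 21.55
position: [0.3911, 0.3336, 0.1278]
tool_rot: [0.986, 0.167, -0.0, 0.0]
ft_force: [0.1, -0.5, -0.7]
opening: 0.547
finger_force: 0.0
```

Call:
carry_out --series '[[[0,0,0,0,0,-0.047],[0,0,0,0,0,-0.047],[0,0,0,0,0,-0.047],[0,0,0,0,0,-0.007],[0,0,0,0,0,0],[0,0,0,0,0,0]]]'

```text
time: 22.15
position: [0.3918, 0.3322, 0.128]
tool_rot: [0.922, 0.388, -0.0, 0.0]
ft_force: [-1.1, -0.4, 0.5]
opening: 0.549
finger_force: 0.0
```

```bash
python3 to.py .392 .333 -.0005 .80
```

```text
t 22.15 pos [0.3918 0.3322 0.128 ] phi 0.7972 tilt 0.01 open 0.549 ff 0.0 q1,q7 [-0.08 -1.68]
shift now-frame [ 0.018 -0.01   3.213] | after-turn frame [ 0.017 -0.011  3.213] | turn z -0.0009 rows 0.0
```

Call:
carry_out --series '[[[0,0,0.7,0,0,0],[0,0,0.9,0,0,0],[0,0,0.8,0,0,0],[0,0,0.5,0,0,0],[0,0,0.25,0,0,0],[0,0,0.06,0,0,0],[0,0,0,0,0,0]]]'

```text
time: 22.85
position: [0.3921, 0.3328, 0.0003]
tool_rot: [0.921, 0.389, 0.0, -0.0]
ft_force: [-0.7, 0.5, 0.7]
opening: 0.55
finger_force: 0.0
```

Call:
carry_out --series '[[[0,0,0,0,0,0],[0,0,0,0,0,0],[0,0,0,0,0,0],[0,0,0,0,0,0],[0,0,0,0,0,0],[0,0,0,0,0,0],[0,0,0,0,0,0]]]' --grip 0

```text
time: 23.55
position: [0.3921, 0.3326, 0.0001]
tool_rot: [0.921, 0.39, 0.0, -0.0]
ft_force: [0.1, 0.3, 4.0]
opening: 0.249
finger_force: 30.0
```

Call:
carry_out --series '[[[0,0,-0.5,0,0,0],[0,0,-1,0,0,0],[0,0,-1,0,0,0],[0,0,-0.2,0,0,-0.047],[0,0,0,0,0,-0.047],[0,0,0,0,0,-0.047],[0,0,0,0,0,-0.047],[0,0,0,0,0,-0.047],[0,0,0,0,0,-0.047],[0,0,0,0,0,-0.047],[0,0,0,0,0,-0.023],[0,0,0,0,0,0]]]'

```text
time: 24.75
position: [0.3915, 0.3322, 0.1075]
tool_rot: [0.579, 0.816, -0.0, -0.0]
ft_force: [-0.3, -0.2, -0.3]
opening: 0.251
finger_force: 30.0
```

```bash
python3 to.py .5745 -.0098 .108 1.906
```

```text
t 24.75 pos [0.3915 0.3322 0.1075] phi 1.9077 tilt 0.04 open 0.251 ff 30.0 q1,q7 [ 0.04 -0.63]
shift now-frame [-9.582  1.49  -0.016] | after-turn frame [-9.579  1.507 -0.014] | turn z 0.0005 rows 0.0
```

Call:
carry_out --series '[[[-0.5,0.08,0,0,0,0],[-0.9,0.14,0,0,0,0],[-1,0.155,0,0,0,0],[-1,0.155,0,0,0,0],[-1,0.155,0,0,0,0],[-1,0.155,0,0,0,0],[-1,0.155,0,0,0,0],[-1,0.155,0,0,0,0],[-1,0.155,0,0,0,0],[-0.8,0.13,0,0,0,0],[-0.38,0.06,0,0,0,0],[0,0,0,0,0,0]]]'

```text
time: 25.95
position: [0.5749, -0.0116, 0.1073]
tool_rot: [0.581, 0.814, -0.0, -0.0]
ft_force: [0.1, -0.3, -0.5]
opening: 0.251
finger_force: 30.0
```

Call:
carry_out --series '[[[0,0,0.5,0,0,0],[0,0,0.5,0,0,0],[0,0,0.2,0,0,0],[0,0,0,0,0,0],[0,0,0,0,0,0]]]'

```text
time: 26.45
position: [0.5747, -0.0086, 0.0605]
tool_rot: [0.579, 0.816, 0.0, 0.0]
ft_force: [0.1, 0.4, 0.4]
opening: 0.245
finger_force: 30.0
```

```bash
python3 to.py .5745 -.0098 .015 1.906
```

```text
t 26.45 pos [ 0.5747 -0.0086  0.0605] phi 1.9076 tilt 0.03 open 0.245 ff 30.0 q1,q7 [0.5  0.06]
shift now-frame [-0.027 -0.015  1.138] | after-turn frame [-0.027 -0.014  1.138] | turn z 0.0005 rows 0.0
```

Call:
carry_out --series '[[[-0.02,0,0.35,0,0,0],[0,0,0.35,0,0,0],[0,0,0.25,0,0,0],[0,0,0.12,0,0,0],[0,0,0.04,0,0,0],[0,0,0,0,0,0]]]'

```text
time: 27.05
position: [0.5747, -0.0104, 0.0153]
tool_rot: [0.579, 0.815, -0.0, -0.0]
ft_force: [0.8, 0.4, -0.4]
opening: 0.252
finger_force: 30.0
```

Call:
carry_out --series '[[[0,0,0.015,0,0,0],[0,0,0,0,0,0]]]'

```text
time: 27.25
position: [0.575, -0.0104, 0.0151]
tool_rot: [0.579, 0.815, -0.0, 0.0]
ft_force: [-2.2, -0.3, 4.3]
opening: 0.256
finger_force: 30.0
```

Call:
carry_out --series '[[[0,0,0,0,0,0],[0,0,0,0,0,0],[0,0,0,0,0,0],[0,0,0,0,0,0],[0,0,-0.4,0,0,0],[0,0,-1,0,0,0],[0,0,-1,0,0,0],[0,0,-0.6,0,0,0],[0,0,0,0,0,0]]]' --grip 0.5

```text
time: 28.15
position: [0.5773, -0.0099, 0.14]
tool_rot: [0.579, 0.815, 0.002, 0.003]
ft_force: [0.1, -0.2, -0.5]
opening: 0.498
finger_force: 0.0
```

```bash
python3 to.py .4636 .4372 .1275 .80
```

```text
t 28.15 pos [ 0.5773 -0.0099  0.14  ] phi 1.9069 tilt 0.41 open 0.498 ff 0.0 q1,q7 [0.54 0.11]
shift now-frame [11.491  1.001  0.285] | after-turn frame [ 6.038 -9.827  0.312] | turn z 0.3523 rows 7.4
```

Call:
carry_out --series '[[[0.957,0.087,0,0,0,0],[0.957,0.087,0,0,0,0],[0.957,0.087,0,0,0,0],[0.957,0.087,0,0,0,0],[0.957,0.087,0,0,0,0],[0.957,0.087,0,0,0,0],[0.957,0.087,0,0,0,0],[0.957,0.087,0,0,0,0],[0.957,0.087,0,0,0,0],[0.957,0.087,0,0,0,0],[0.957,0.087,0,0,0,0],[0.957,0.087,0,0,0,0]]]' --grip 1

```text
time: 29.35
position: [0.4622, 0.4382, 0.1349]
tool_rot: [0.579, 0.815, -0.0, 0.0]
ft_force: [0.7, 0.6, -0.0]
opening: 1.004
finger_force: 0.0
```

Call:
carry_out --series '[[[0,0,0,0,0,0.047],[0,0,0,0,0,0.047],[0,0,0,0,0,0.047],[0,0,0,0,0,0.047],[0,0,0,0,0,0.047],[0,0,0,0,0,0.047],[0,0,0,0,0,0.047],[0,0,0,0,0,0.023],[0,0,0,0,0,0],[0,0,0,0,0,0]]]'

```text
time: 30.35
position: [0.4626, 0.437, 0.1348]
tool_rot: [0.92, 0.391, -0.0, 0.0]
ft_force: [0.3, 0.6, 0.6]
opening: 1.0
finger_force: 0.0
```

```bash
python3 to.py .4636 .4372 .0035 .80
```

```text
t 30.35 pos [0.4626 0.437  0.1348] phi 0.8035 tilt 0.01 open 1.0 ff 0.0 q1,q7 [-0.34 -1.78]
shift now-frame [0.021 0.014 3.283] | after-turn frame [0.021 0.014 3.283] | turn z 0.0011 rows 0.0
```

Call:
carry_out --series '[[[0.02,0.01,0.7,0,0,0.001],[0,0,0.8,0,0,0],[0,0,0.6,0,0,0],[0,0,0.5,0,0,0],[0,0,0.4,0,0,0],[0,0,0.28,0,0,0],[0,0,0,0,0,0]]]'

```text
time: 31.05
position: [0.4631, 0.4367, 0.0022]
tool_rot: [0.921, 0.389, -0.001, 0.0]
ft_force: [-0.1, -0.6, -0.1]
opening: 1.002
finger_force: 0.0
```

Call:
carry_out --series '[[[0,0,0,0,0,0],[0,0,0,0,0,0],[0,0,0,0,0,0],[0,0,0,0,0,0],[0,0,0,0,0,0],[0,0,0,0,0,0]]]' --grip 0.5

```text
time: 31.65
position: [0.464, 0.4376, 0.0042]
tool_rot: [0.922, 0.388, 0.0, -0.0]
ft_force: [-1.8, -0.8, 6.0]
opening: 0.708
finger_force: 30.0
```

Call:
carry_out --series '[[[0,0,-0.5,0,0,0],[0,0,-1,0,0,0],[0,0,-1,0,0,0],[0,0,-0.5,0,0,-0.047],[0,0,0,0,0,-0.047],[0,0,0,0,0,-0.047],[0,0,0,0,0,-0.047],[0,0,0,0,0,-0.047],[0,0,0,0,0,-0.047],[0,0,0,0,0,-0.047],[0,0,0,0,0,-0.023],[0,0,0,0,0,0]]]'

```text
time: 32.85
position: [0.4636, 0.4371, 0.1232]
tool_rot: [0.58, 0.815, -0.0, -0.0]
ft_force: [0.5, -0.4, -0.2]
opening: 0.713
finger_force: 30.0
```

```bash
python3 to.py .6055 -.1003 .124 1.906
```

```text
t 32.85 pos [0.4636 0.4371 0.1232] phi 1.9044 tilt 0.04 open 0.713 ff 30.0 q1,q7 [-0.2  -0.76]
shift now-frame [-13.855  -1.047  -0.02 ] | after-turn frame [-13.853  -1.069  -0.021] | turn z -0.0005 rows 0.0
```

Call:
carry_out --series '[[[-0.4,-0.03,0,0,0,0],[-0.8,-0.06,0,0,0,0],[-1,-0.077,0,0,0,0],[-1,-0.077,0,0,0,0],[-1,-0.077,0,0,0,0],[-1,-0.077,0,0,0,0],[-1,-0.077,0,0,0,0],[-1,-0.077,0,0,0,0],[-1,-0.077,0,0,0,0],[-1,-0.077,0,0,0,0],[-1,-0.077,0,0,0,0],[-1,-0.077,0,0,0,0]]]'

```text
time: 34.05
position: [0.5777, 0.001, 0.1237]
tool_rot: [0.581, 0.814, 0.0, 0.0]
ft_force: [1.0, -0.5, -0.1]
opening: 0.71
finger_force: 30.0
```

Call:
carry_out --series '[[[-1,-0.077,0,0,0,0],[-0.9,-0.07,0,0,0,0],[-0.5,-0.04,0,0,0,0],[-0.25,-0.02,0,0,0,0],[0,0,0,0,0,0],[0,0,0,0,0,0],[0,0,0,0,0,0]]]'

```text
time: 34.75
position: [0.6043, -0.0978, 0.1238]
tool_rot: [0.579, 0.815, 0.0, -0.0]
ft_force: [1.2, 0.5, -0.7]
opening: 0.707
finger_force: 30.0
```

```bash
python3 to.py .6055 -.1003 .0192 1.906
python3 - <<'E'
from h import *
S=arm.get_image("side");cv2.imwrite("pics/s4.png",cv2.resize(S["pixels"][150:220,205:305,::-1],None,fx=8,fy=8,interpolation=2))
E
```

```text
t 34.75 pos [ 0.6043 -0.0978  0.1238] phi 1.9063 tilt 0.04 open 0.707 ff 30.0 q1,q7 [0.63 0.23]
shift now-frame [-0.072  0.007  2.615] | after-turn frame [-0.07   0.009  2.615] | turn z 0.0001 rows 0.0
```

View pics/s4.png

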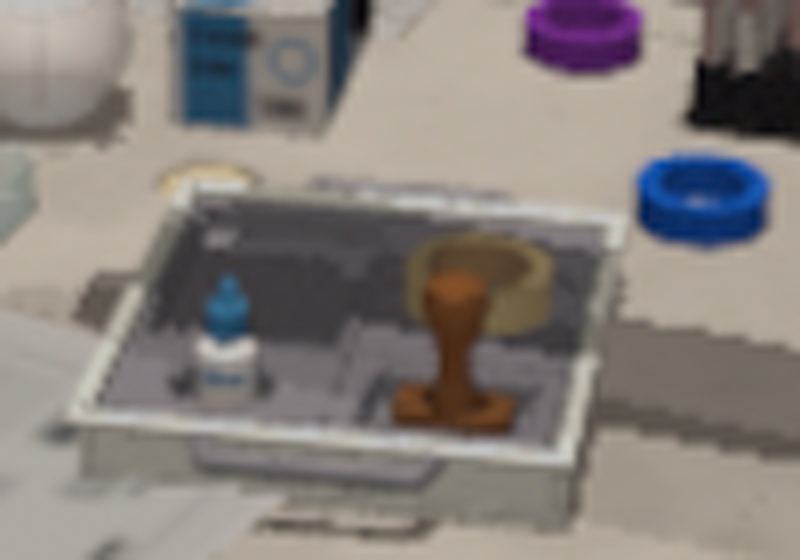

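Bottle, around (228,350), and stamp, around (455,360), stand seated and upright, and the roll is in its recess. The carton hangs over its empty recess, aligned, so I lower it.

Call:
carry_out --series '[[[-0.06,0,0.4,0,0,0],[0,0,0.7,0,0,0],[0,0,0.6,0,0,0],[0,0,0.3,0,0,0],[0,0,0,0,0,0],[0,0,0,0,0,0]]]'

```text
time: 35.4
position: [0.6054, -0.1022, 0.044]
tool_rot: [0.58, 0.815, 0.0, 0.0]
ft_force: [-0.3, -0.9, 0.1]
opening: 0.709
finger_force: 30.0
```

```bash
python3 to.py .6055 -.1003 .0192 1.906
```

```text
t 35.4 pos [ 0.6054 -0.1022  0.044 ] phi 1.9039 tilt 0.03 open 0.709 ff 30.0 q1,q7 [0.61 0.19]
shift now-frame [0.044 0.017 0.619] | after-turn frame [0.044 0.017 0.619] | turn z -0.0007 rows 0.0
```

Call:
carry_out --series '[[[0.03,0,0.2,0,0,0],[0,0,0.2,0,0,0],[0,0,0.12,0,0,0],[0,0,0.06,0,0,0],[0,0,0.03,0,0,0],[0,0,0,0,0,0],[0,0,0,0,0,0]]]'

```text
time: 36.1
position: [0.6049, -0.1014, 0.0193]
tool_rot: [0.58, 0.814, 0.0, 0.0]
ft_force: [-0.3, -0.0, -0.7]
opening: 0.712
finger_force: 30.0
```

Call:
carry_out --series '[[[0,0,0.03,0,0,0],[0,0,0,0,0,0],[0,0,0,0,0,0]]]'

```text
time: 36.4
position: [0.605, -0.1014, 0.0192]
tool_rot: [0.58, 0.814, -0.0, 0.0]
ft_force: [-5.3, 0.2, 10.6]
opening: 0.709
finger_force: 30.0
```

Call:
carry_out --series '[[[0,0,0,0,0,0],[0,0,0,0,0,0],[0,0,0,0,0,0],[0,0,-0.3,0,0,0],[0,0,-1,0,0,0],[0,0,-1,0,0,0],[0,0,-1,0,0,0],[0,0,-1,0,0,0],[0,0,-0.5,0,0,0],[0,0,0,0,0,0],[0,0,0,0,0,0]]]' --grip 0.83

```text
time: 37.5
position: [0.6048, -0.1013, 0.2106]
tool_rot: [0.58, 0.814, 0.0, 0.0]
ft_force: [-0.0, 0.4, -1.1]
opening: 0.829
finger_force: 0.0
```

Run:
```python
from h import *
S=arm.get_image("side")
cv2.imwrite("pics/s5.png",np.hstack([cv2.resize(S["pixels"][150:220,210:290,::-1],None,fx=5,fy=5,interpolation=2),cv2.resize(S["pixels"][205:275,170:250,::-1],None,fx=5,fy=5,interpolation=2)]))
```

```text
(no output)
```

View pics/s5.png

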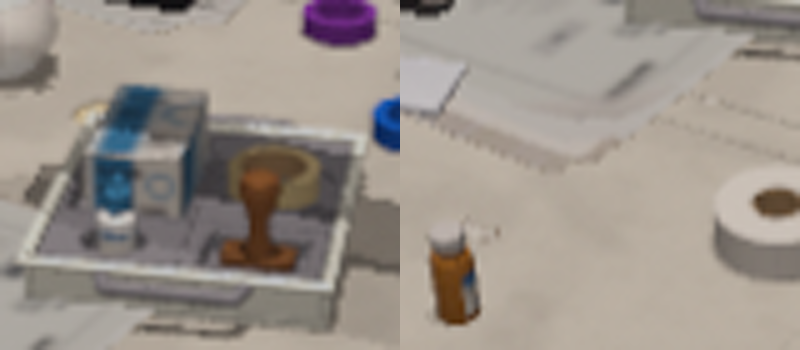

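All four stand flat in their inserts (carton around (150,150) in the left half), and the vial and label roll have not moved. Handing in.

```bash
python3 -c "
from rig import arm
print(arm.close_job())"
```

```text
the job is handed in; nothing more can be done
None
```

I handed the job in: the carton, tape roll, dropper bottle and stamp each sit upright in their own inserts, and the label roll and vial did not move in the last camera view; the hand-in returned no verdict.

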